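White calibration: pry open the tile case and hold the colour meter on the tile

ROBOT

A 6-joint arm with a two-finger parallel gripper is mounted at the origin on a cart in front of the work surface, level with it; the furniture and walls round the work are solid. World frame = base frame: x ahead of the robot, y to its left, z up, the work surface at z = 0. Lengths are in mm, angles in rad, forces in N, time in s.
With the tool pointing down it reaches from about 350 to 975 mm from the base axis. Payload 7.1 kg.
Tool frame: the origin (TCP) lies at the very end of the fingers, on their centre line; the grasp point (between the pads) lies 19 mm behind it (ctrl.grasp_offset is the distance from the TCP to the grasp point, in mm); z points along the fingers, y is the line along which they close (so a half turn about z gives the same grasp; the last joint's range is limited). The gripper opens to 88 mm and grips with 3 to 60 N. Pads are 20 mm wide; open, the fingers measure 115 mm over their backs; the gripper's body (75 mm by 178 mm) begins 61 mm behind the grasp point.
Start: joints at [1.169, 0.423, 1.63, -0, 1.089, -0.019], TCP at [233.417, 579.76, 222.675] pointing down, gripper open.
Joint ranges: [-3, 3], [-0.9, 2.11], [0.09, 2.58], [-1.31, 4.45], [0.11, 2.69], [-2.54, 2.54]. Speed limits (rad/s): [2.39, 2.39, 3.01, 3.14, 3.14, 3.14].

INTERFACE

Orientations are given as a rotation vector (axis times angle).
In Python, from workcell import ctrl, viewer, ticket, models gives the robot as it stands.
- The arm moves only by the tool play_rows, never from a script. Its arguments are lists of equal length, an entry for each row: "dp": the shift along the world's x, y, z in mm, a list of three; "yaw": the turn about the world's z in degrees. In form: {"dp": [[tx, ty, tz], ...], "yaw": [yaw, ...]}. A call has 1 to 8 rows; each row shifts and turns the commanded pose from where the row before left it; what a row does not reach is not made up. A row lasts 1/12 s, in which the tool goes at most 41.7 mm and 7.16 degrees, less where a joint would pass 70% of its speed; a pose out of reach is approached as far as the arm can. A call is refused whole if a number of a shift passes 41.7 or a number of a turn 7.16, either way. A call with a gripper value outside its range is refused whole. "gripper" is the closure, from 0 (fully open) to 1 (shut), set as the call begins (left out, the last holds). The fingers move at their own pace and stop on an object; the grip force is fixed at half the most. Time passes only in rows, so rows that do not move let the fingers close. It gives the time, the measured TCP pose, the force, the opening and the grip force at its end, in the units of the state.
- ctrl.get_obs(): the state, without advancing time (a new reading comes with each control period).
- viewer.get_image(name): name is "scene" or "top" or "wrist"; returns a dict with "pixels" (400x640x3 uint8, red, green, blue), "range_z" (400x640 float32, mm along the optical axis (not along the pixel's ray), 0 where there is no reading), "fx", "fy", "cx", "cy" (pixels), "dist_coeffs" ([k1, k2, p1, p2, k3] as OpenCV has them; the pictures are not rectified), "T" (4x4, takes a point from camera to world coordinates); the wrist camera has in their place "hand_eye" (4x4, takes a point from camera to tool coordinates, whose origin is the TCP and whose axes are the flange's). Camera axes: x right, y up, looking along -z (the intrinsics and any distortion apply to the point x, -y, -z); pixel columns grow to the right and rows downward; lengths in mm; the calibration is good to about 2 mm. A picture is of the moment at which its call begins: read the wrist's pose just before it.
- ticket.close_job(): hands the job in; it is judged then, once.
Trained networks look in a picture, given as the dict that the camera call returned (one of the last four; its "shot" number tells which), for a name from the list of things; names that differ only in an ending like _2 or _b are one class to them, and where a whole thing is asked for, a point or a joint stands for the part that bears it (a point fixed in the world has none). Each returns a list of dicts, best first, with "conf" (0 to 1); they miss things now and then, are a little off and sometimes report something else, mostly with a low value. They report only what shows in the picture. A call takes as long as a camera call. They do not tell look-alikes from the thing itself.
- models.look_for(picture, name): "bbox" ([centre column, centre row, width, height] in pixels, round what is visible of it).
- models.landmark_of(picture, name): "location" ([column, row] in pixels: a listed point, or the origin of a listed thing).
The state is a dict: "t": time; "qpos": joint angles; "qvel": joint speeds; "joint_torque": joint torques, N m; "ee_pos": TCP position; "orientation": TCP orientation; "ft_force": force on the tool from outside, world axes, zero at the start; "moment": the same for the moment, N m; "width": finger opening in mm; "grasp_force": force on a finger pad.
Only numpy, scipy, OpenCV 4.12 (cv2) and the standard library are available. Lean on these libraries where they do the work, as an engineer would, in place of code of your own. Each camera call takes 0.05 s, during which the arm holds its last target. There are 200 camera calls.

TASK

Set up the white calibration of the colour meter: with the palette knife's blade in the notch of the calibration case, lever the lid up and lean it right back, well past upright, then lay the knife flat on the table clear of the case. Take the colour meter from its dock and set its measuring shoe squarely into the recess on the white tile, upright, pressing lightly so that the sprung shoe goes in about half its travel and never to its stop; finish holding it there like that, still gripped, and leave the other things on the table where they are.

Things in the scene. Friction and masses are not known exactly. Their poses are not given: they have to be found in the camera images.
- tile_case: Calibration case, flat grey plastic, fixed to the table: base 134 (x) x 114 (y) x 26 mm high, 35.5 mm with the lid shut. Origin: centre of its underside; z up; the front with the pry notch looks to its own -x, the hinge is at +x. In the middle of the base's top an oblong recess, 38 mm along its x by 30 mm along its y, 4 mm deep; its floor is the white ceramic tile.
- tile_spot (a point): The marked spot: centre of the printed ring on the white tile, on the tile's surface (22 mm above the table), in the middle of the recess; its axes are those of the case. Hidden under the lid until that is opened.
- notch (a point): Pry notch in the front edge of the case, right under the lid: 44 mm wide (case y), 8 mm high (18 to 26 mm above the table), 15 mm deep, open to the front and roofed by the lid's underside. This point: middle of the notch's mouth, on the front face of the base, 22 mm above the table.
- case_lid (a joint): Lid of the case, a flat panel 114 mm wide, 9 mm thick, that reaches from the hinge to 141 mm in front of it (it overhangs the base's front by 2 mm). 0 = shut, 2.2 rad = the stop, leaning well back. The hinge is stiff: about 1.5 N at the front edge moves it and it stays where it is left.
- case_lid_hinge (a point): Middle of the lid's hinge line, which runs along the case's y axis at the back of the case, 72 mm behind the case's centre and 28.5 mm above the table. The lid's underside lies 2 mm below this line when shut.
- knife: Palette knife lying flat, 195 mm long: wooden handle 100 mm long, 18 wide, 16 high, then a brass ferrule and a stiff flat steel blade 18 mm wide, 2.5 mm thick, round at the end. Origin: underside of the handle below its middle; x points along the blade to its tip, z up. The blade runs level at half the handle's height (8 mm). 60 g.
- knife_tip (a point): End of the blade, 145 mm along x from the middle of the handle, on the blade's centre plane.
- knife_grip (a point): Middle of the handle, 8 mm above its underside: the place to grip it, across its 18 mm width.
- meter: Hand-held colour meter, upright in its dock: white housing 44 (x) x 34 (y) x 112 mm high, screen and buttons on its -x face; grip it from above across the 34 mm sides, in its upper part. Origin: centre of the housing's underside (24 mm above the table in the dock); z up. Its measuring shoe juts out 14 mm below. 200 g in all. It may be used either way round.
- shoe (a joint): The meter's sprung measuring shoe, an oblong block 32 mm (along the meter's x) x 24 mm (along its y) that fits the case's recess with 3 mm play each side. Value: how far it is pushed up into the housing; 0 = fully out, 0.008 m = at its stop. The spring takes 1.5 N to start and 0.5 N more for each mm.
- shoe_face (a point): Centre of the shoe's flat lower face with the measuring opening; 14 mm below the meter's origin when the shoe is fully out.
- dock: Black holder in which the meter stands, fixed to the table, 86 (x) x 78 (y) mm, 38 mm high; the meter's housing stands 14 mm deep in its pocket with 3 mm play. Origin: centre of its underside; its axes are those of the meter in it.
- dye_pot_0: Larger round dye pot with screw lid, 60 mm across, 52 mm high; a bystander, stands loose. Origin: centre of its underside.
- dye_pot_1: Smaller round dye pot with screw lid, 54 mm across, 44 mm high; a bystander, stands loose. Origin: centre of its underside.
- thread_cone: Cone of thread, 60 mm across, 82 mm high; a bystander, stands loose. Origin: centre of its underside.
- cup_0: Thin clear plastic mixing cup, 70 mm across, 81 mm high; a bystander, stands loose. Origin: centre of its underside.
- pegs_1: Clothes peg lying on the table, 15 x 72 x 12 mm, long along its own y; a bystander, stands loose. Origin: centre of its underside.
- pegs_2: Second clothes peg lying on the table, 15 x 72 x 12 mm, long along its own y; a bystander, stands loose. Origin: centre of its underside.
- dye_brush: Flat dye brush lying on the table, 26 x 200 x 12 mm, long along its own y; a bystander, stands loose. Origin: centre of its underside.
There are look-alikes about, which are no part of the job. Of the things that look like the meter, the middle-sized one is meant.

How it is judged:
By the outcome, as a careful person would: the job done as asked, in the order asked, and still so for the second after the job is handed in, while the arm keeps its last pose, push and grip.
It also fails if it takes over 72 s, if anything falls off the work surface, if the arm or the gripper's body presses on something with over 40 N, if the wrist force passes 120 N, or if a joint passes its speed limit or range.

## Working session

There is one attempt and no reset: what is moved stays moved. The work goes in short steps, Python scripts to look and compute and a tool call to move; the robot and the scene stay as the last step left them, time stands still between calls to the robot, and variables do not carry over. Pictures are saved under pics/ and viewed, at most 13 in all, crops included, and the job is handed in when it is done.

Besides the shell and the picture viewer there is one more tool, called after "Request:" in YAML: its name, and indented under it one key for each argument. play_rows: Moves the arm, as the interface text tells. Its arguments: {"type":"object","properties":{"dp":{"type":"array"},"yaw":{"type":"array"},"gripper":{"type":"number"}},"required":["dp","yaw"]}

```bash
mkdir -p pics; cat > h.py <<'E'
import numpy as np, cv2
from scipy.spatial.transform import Rotation as R
from workcell import ctrl, viewer, ticket, models
def shot(n):
    o=ctrl.get_obs(); im=viewer.get_image(n)
    if n=='wrist':
        T=np.eye(4);T[:3,:3]=R.from_rotvec(o['orientation']).as_matrix();T[:3,3]=o['ee_pos']
        im['W']=T@np.array(im['hand_eye'])
    else: im['W']=np.array(im['T'])
    return im
def ray(im,uv):
    K=np.array([[im['fx'],0,im['cx']],[0,im['fy'],im['cy']],[0,0,1]])
    p=cv2.undistortPoints(np.array([[uv]],float),K,np.array(im['dist_coeffs'],float))[0,0]
    return np.array([p[0],-p[1],-1.])
def atz(im,uv,z):
    d=im['W'][:3,:3]@ray(im,uv);c=im['W'][:3,3]
    return c+d*(z-c[2])/d[2]
def depth(im,uv):
    u,v=int(round(uv[0])),int(round(uv[1]))
    w=im['range_z'][max(v-2,0):v+3,max(u-2,0):u+3];w=w[w>0]
    if len(w)==0:return None
    return (im['W']@np.append(ray(im,uv)*np.median(w),1))[:3]
def cloud(im,box=None):
    h,w=im['range_z'].shape
    u,v=np.meshgrid(np.arange(w),np.arange(h));
    K=np.array([[im['fx'],0,im['cx']],[0,im['fy'],im['cy']],[0,0,1]])
    p=cv2.undistortPoints(np.stack([u.ravel(),v.ravel()],1).astype(float)[:,None],K,np.array(im['dist_coeffs'],float))[:,0]
    z=im['range_z'].ravel().astype(float)
    P=np.stack([p[:,0]*z,-p[:,1]*z,-z],1)@im['W'][:3,:3].T+im['W'][:3,3]
    P[z==0]=np.nan
    return P.reshape(h,w,3)
def proj(im,P):
    Q=np.linalg.inv(im['W'])@np.append(P,1);x=np.array([[Q[0],-Q[1],-Q[2]]])
    K=np.array([[im['fx'],0,im['cx']],[0,im['fy'],im['cy']],[0,0,1]])
    return cv2.projectPoints(x,np.zeros(3),np.zeros(3),K,np.array(im['dist_coeffs'],float))[0].ravel()
def save(im,f,crop=None,s=1):
    a=im['pixels'][:,:,::-1]
    if crop: a=a[crop[1]:crop[3],crop[0]:crop[2]]
    cv2.imwrite('pics/'+f,cv2.resize(a,None,fx=s,fy=s,interpolation=cv2.INTER_CUBIC))
E
python3 - <<'E'
from h import *
np.set_printoptions(precision=1,suppress=True)
a=shot('top');b=shot('scene')
cv2.imwrite('pics/a.png',cv2.resize(np.vstack([a['pixels'],b['pixels']])[:,:,::-1],(480,600)) )
save(a,'top.png',s=1.25);save(b,'scene.png',s=1.25)
for n,im in(('top',a),('scene',b)):
  for k in ['tile_case','notch','case_lid_hinge','knife','knife_tip','knife_grip','meter','dock','dye_pot_0','thread_cone','cup_0','pegs_1','dye_brush']:
    for r in models.landmark_of(im,k)[:4]:
        d=depth(im,r['location']); print(n,k,round(r['conf'],2),np.array(r['location']),d)
E
```

```text
top tile_case 0.82 [298.8 185. ] [621.4  33.5  34.9]
top notch 0.86 [301.3 212.7] [555.7  26.8  33.9]
top case_lid_hinge 0.72 [291.3 159.6] [682.2  52.2  34.2]
top knife 0.63 [420.3 247.4] [ 474.2 -264.    12.5]
top knife_tip 0.77 [414.1 189. ] [ 618.2 -252.7    0.1]
top knife_grip 0.65 [414.6 250.7] [ 466.  -250.6    9.5]
top knife_grip 0.57 [398.  142.7] [ 730.1 -208.3   21.2]
top meter 0.81 [207.5 215.1] [545.5 228.8 120.5]
top meter 0.75 [180.9 245.3] [474.6 316.3  13.3]
top meter 0.73 [212.8 270. ] [432.8 204.5 168. ]
top meter 0.32 [400.1 140.8] [ 735.1 -213.7   20.6]
top dock 0.72 [210.2 216. ] [544.1 227.3 100.9]
top dock 0.61 [206.5 211.4] [553.2 229.2 128.9]
top dye_pot_0 0.78 [238.8 134.7] [738.  176.8  49. ]
top dye_pot_0 0.75 [290.6 113.8] [792.2  55.3  41.6]
top thread_cone 0.86 [358.9 127.4] [ 754.9 -105.5   69.4]
top thread_cone 0.51 [262.6 288.7] [372.8 118.1   8.6]
top cup_0 0.81 [398.9 142.1] [ 731.8 -210.8   20.3]
top pegs_1 0.7 [264.6 286.9] [377.2 113.3   8.6]
top pegs_1 0.44 [328.2 292.3] [365.2 -39.7   9.1]
top dye_brush 0.83 [399.2 292.3] [ 364.8 -212.9    7.
[... 385 characters left out ...]
9]
scene meter 0.75 [211.8 222.1] [393.7 216.6  45.8]
scene meter 0.68 [383.  271.7] [ 463.1 -260.8   18. ]
scene meter 0.47 [201.1 208.5] [397.1 251.5  78. ]
scene dock 0.94 [237.7 203.8] [521.8 224.7  24. ]
scene dock 0.48 [372.  199.5] [ 746.8 -117.7   14.3]
scene dock 0.16 [350.8 297.3] [ 361.5 -219.4    2.7]
scene dye_pot_0 0.85 [285.8 177.2] [723.7 178.1  19.9]
scene dye_pot_0 0.49 [327.9 181.4] [776.2  49.1  13. ]
scene thread_cone 0.57 [369.5 194.4] [ 744.6 -108.9   31.8]
scene cup_0 0.88 [405.  216.8] [ 720.3 -234.2    7. ]
scene pegs_1 0.71 [240.4 248.4] [375.5 110.8   8.2]
scene pegs_1 0.44 [287.9 268.9] [367.2 -42.4  10.4]
scene dye_brush 0.89 [350.9 299.1] [ 358.5 -221.1    0.3]
```

View pics/top.png

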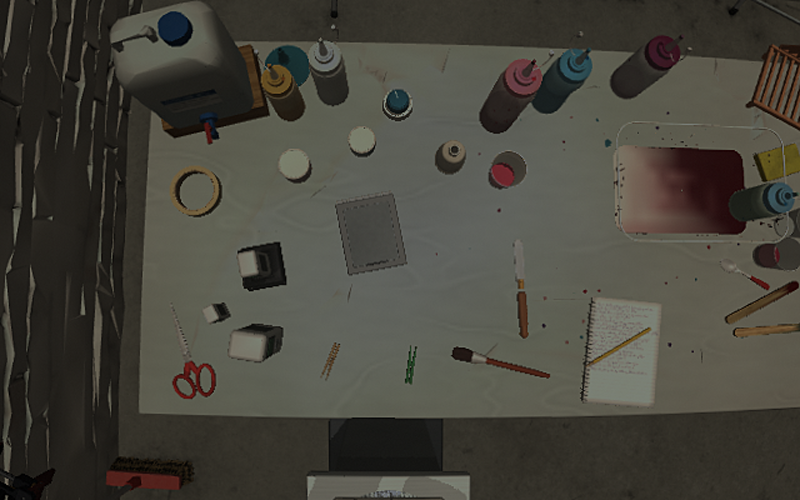

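View pics/scene.png

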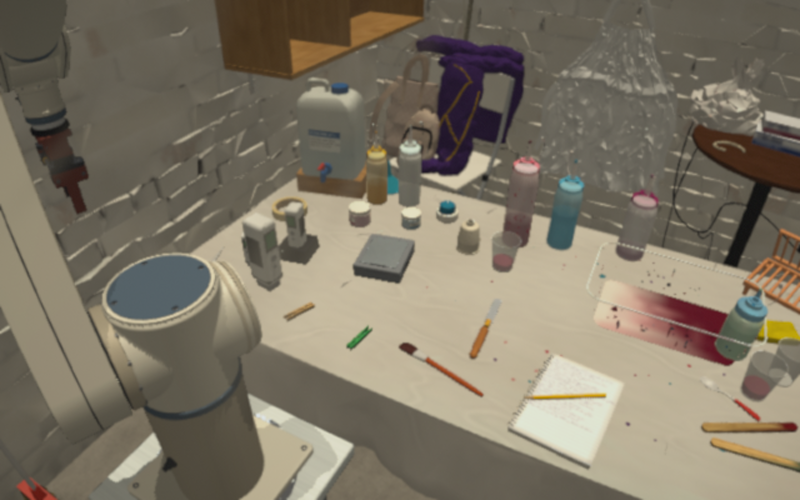

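Top picture (800-px scale): meter look-alikes are the docked one at (258,263), the tallest at (255,342) without a dock, and a tiny one at (215,312). The docked one is the middle-sized one, so that is the meter. The knife is at (520,295), the case at (370,235). A paint brush at (500,362) and the pencil and spatulas at right could be mistaken for the knife.

```bash
python3 - <<'E'
from h import *
np.set_printoptions(precision=2,suppress=True)
o=ctrl.get_obs();print(o['t'],o['ee_pos'],R.from_rotvec(o['orientation']).as_matrix(),o['qpos'])
im=shot('wrist');print(im['hand_eye'],im['fx'])
a=shot('top');P=cloud(a)
for n,(x0,x1,y0,y1) in {'dock':(480,620,170,290),'big':(370,470,150,290),'small':(440,500,290,340)}.items():
    m=(P[...,0]>x0)&(P[...,0]<x1)&(P[...,1]>y0)&(P[...,1]<y1)
    Q=P[m]; 
    print(n,np.nanpercentile(Q[:,2],[90,97,99.5]))
m=(P[...,2]>30)&(P[...,2]<42)&(abs(P[...,0]-621)<110)&(abs(P[...,1]-33)<100)
print('case',cv2.minAreaRect(P[m][:,:2].astype(np.float32)))
E
```

```text
1.4 [233.41 579.78 222.67] [[-0.93  0.37 -0.  ]
 [ 0.37  0.93  0.  ]
 [ 0.    0.   -1.  ]] [ 1.17  0.42  1.63  0.    1.09 -0.02]
[[  -0.      0.95    0.3    83.4 ]
 [   1.     -0.      0.     -0.15]
 [   0.      0.3    -0.95 -162.17]
 [   0.      0.      0.      1.  ]] 296.7078039651602
dock [130.7  134.73 136.58]
big [175.71 177.42 178.84]
small [87.36 88.92 90.32]
case ((620.7982788085938, 39.771236419677734), (144.2745361328125, 113.97267150878906), 11.920973777770996)
```

Request:
play_rows:
  dp:
    - [24,-29,6]
    - [24,-29,6]
    - [24,-29,6]
    - [24,-29,6]
    - [24,-29,6]
    - [24,-29,6]
    - [24,-29,6]
    - [24,-29,6]
  yaw: [2.7,2.7,2.7,2.7,2.7,2.7,2.7,2.7]

```text
t: 2.17
ee_pos: [426.3, 346.2, 271.2]
orientation: [0.005, 3.141, 0.0]
ft_force: [0.7, -0.7, 0.2]
width: 87.4
grasp_force: 0.0
```

Request:
play_rows:
  dp:
    - [24,-30,6]
    - [24,-30,6]
    - [24,-30,6]
    - [0,-30,0]
    - [0,0,0]
  yaw: [0,0,0,0,0]

```text
t: 2.58
ee_pos: [498.4, 223.5, 288.9]
orientation: [0.015, 3.141, -0.002]
ft_force: [-0.2, -0.1, -1.0]
width: 87.5
grasp_force: 0.0
```

```bash
python3 - <<'E'
from h import *
np.set_printoptions(precision=2,suppress=True)
o=ctrl.get_obs();print(o['t'],o['ee_pos'])
im=shot('wrist');save(im,'w1.png');P=cloud(im)
for k in ['meter','dock','shoe']:
    for r in models.landmark_of(im,k)[:3]: print(k,r['conf'],r['location'],depth(im,r['location']))
for lo,hi in((128,142),(32,44)):
    m=(P[...,2]>lo)&(P[...,2]<hi)&(abs(P[...,0]-545)<65)&(abs(P[...,1]-228)<65)
    print(lo,m.sum(),cv2.minAreaRect(P[m][:,:2].astype(np.float32)))
m=(P[...,2]>30)&(P[...,2]<42)&(abs(P[...,0]-621)<110)&(abs(P[...,1]-33)<100)
print('case',m.sum(),cv2.minAreaRect(P[m][:,:2].astype(np.float32)))
E
```

```text
2.5833 [498.36 223.55 288.92]
meter 0.6 [331.4, 207.0] [533.99 239.47  92.14]
meter 0.6 [384.5, 147.9] [463.06 308.43  66.9 ]
dock 0.75 [334.0, 201.1] [532.27 243.75  72.39]
dock 0.66 [6.9, 150.1] [ 466.27 -252.77    6.84]Traceback (most recent call last):
  File "<stdin>", line 6, in <module>
ValueError: it knows: case_lid_hinge, cup, dock, dye_brush, dye_pot, knife, knife_grip, knife_tip, meter, notch, pegs, shoe_face, thread_cone, tile_case, tile_spot
```

View pics/w1.png

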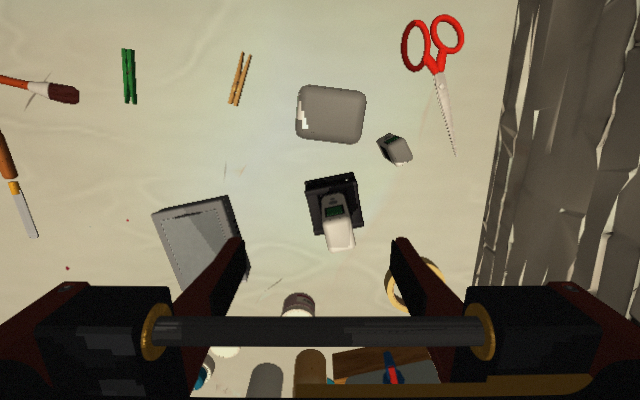

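The docked meter is at (337,220) with its top at (338,240), the tall one at (330,113), the tiny one at (395,148), the case at (205,240) and the knife at (15,190). That confirms the choice of the docked meter.

```bash
python3 - <<'E'
from h import *
np.set_printoptions(precision=2,suppress=True)
im=shot('wrist');P=cloud(im)
for lo,hi in((131,142),(34,42)):
    m=(P[...,2]>lo)&(P[...,2]<hi)&(abs(P[...,0]-545)<65)&(abs(P[...,1]-228)<65)
    print(lo,m.sum(),cv2.minAreaRect(P[m][:,:2].astype(np.float32)))
m=(P[...,2]>32)&(P[...,2]<42)&(abs(P[...,0]-621)<110)&(abs(P[...,1]-33)<100)
print('case',m.sum(),cv2.minAreaRect(P[m][:,:2].astype(np.float32)))
for k in ['knife_tip','knife_grip']:
    for r in models.landmark_of(im,k)[:2]: print(k,r['conf'],atz(im,r['location'],8))
E
```

```text
131 943 ((554.6223754882812, 246.32119750976562), (42.628517150878906, 33.628211975097656), 12.3243989944458)
34 1383 ((555.01123046875, 246.0814208984375), (73.93021392822266, 77.91157531738281), 11.156929969787598)
case 4564 ((618.6769409179688, 37.78160858154297), (140.73753356933594, 114.02200317382812), 11.293936729431152)
knife_tip 0.94 [ 616.96 -256.3     8.  ]
```

Request:
play_rows:
  dp:
    - [0,-41,-5]
    - [0,-41,-5]
    - [0,-41,-5]
    - [0,-41,-5]
    - [0,-41,-5]
    - [0,-41,-5]
    - [0,-41,-5]
    - [0,-41,-5]
  yaw: [0,0,0,0,0,0,0,0]

```text
t: 3.55
ee_pos: [497.5, -101.0, 248.6]
orientation: [0.006, 3.141, 0.0]
ft_force: [-0.3, -0.5, -0.4]
width: 87.7
grasp_force: 0.0
```

Request:
play_rows:
  dp:
    - [0,-41,-10]
    - [0,-41,-10]
    - [0,-41,-10]
    - [0,-30,-10]
    - [0,0,0]
  yaw: [0,0,0,0,0]

```text
t: 3.97
ee_pos: [497.4, -255.2, 207.2]
orientation: [-0.012, -3.14, 0.001]
ft_force: [-0.3, -0.4, 0.5]
width: 88.1
grasp_force: 0.0
```

```bash
python3 - <<'E'
from h import *
np.set_printoptions(precision=2,suppress=True)
o=ctrl.get_obs();print(o['t'],o['ee_pos'],o['qpos'])
im=shot('wrist');save(im,'w2.png');P=cloud(im)
for k in ['knife_tip','knife_grip']:
    for r in models.landmark_of(im,k)[:2]: print(k,r['conf'],r['location'],atz(im,r['location'],8))
hsv=cv2.cvtColor(im['pixels'],cv2.COLOR_RGB2HSV)
m=(P[...,2]>9)&(P[...,2]<22)&(P[...,0]>390)&(P[...,0]<540)&(abs(P[...,1]+255)<40)
print('handle',m.sum(),cv2.minAreaRect(P[m][:,:2].astype(np.float32)))
m=(P[...,2]>5)&(P[...,2]<22)&(P[...,0]>390)&(P[...,0]<650)&(abs(P[...,1]+255)<40)
print('knife',m.sum(),cv2.minAreaRect(P[m][:,:2].astype(np.float32)), cv2.fitLine(P[m][:,:2].astype(np.float32),cv2.DIST_HUBER,0,.01,.01).ravel())
m=(P[...,2]>32)&(P[...,2]<42)&(abs(P[...,0]-621)<110)&(abs(P[...,1]-33)<100)
print('case',m.sum(),cv2.minAreaRect(P[m][:,:2].astype(np.float32)))
E
```

```text
3.9667 [ 497.36 -255.16  207.23] [-0.49  0.35  1.79 -0.    1.01 -2.06]
knife_tip 0.89 [319.4, 263.0] [ 613.85 -254.79    8.  ]
knife_grip 0.82 [313.9, 157.1] [ 469.25 -260.55    8.  ]
handle 1264 ((479.90167236328125, -260.0951843261719), (120.72238159179688, 17.939069747924805), 3.620535373687744)
knife 1982 ((516.7626342773438, -257.8168640136719), (194.57342529296875, 18.088977813720703), 3.509751796722412) [   1.      0.06  508.25 -258.2 ]
case 5360 ((601.88232421875, 34.226932525634766), (108.75381469726562, 115.8840560913086), 10.770792961120605)
```

View pics/w2.png

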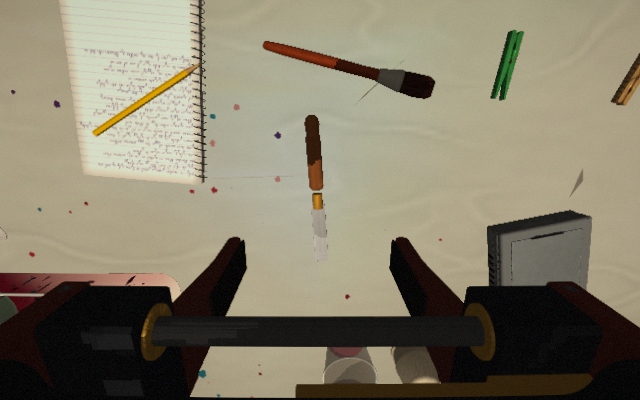

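Knife measured: tip (613.9,-251.9), direction 3.5°. The case is at about (617,37.5) with yaw 11.2°, and the docked meter at (554.6,246.3) with yaw about 11.7°. The wrist picture shows the knife at (315,190), clear of the brush. I'll grip 20 mm ahead of the handle's middle.

Request:
play_rows:
  dp:
    - [-2,-1,-36]
    - [-2,-1,-36]
    - [-2,-1,-36]
    - [-2,-1,-36]
    - [0,0,-30]
    - [0,0,-18]
    - [0,0,-10]
    - [0,0,0]
  yaw: [1.75,1.75,0,0,0,0,0,0]

```text
t: 4.78
ee_pos: [489.0, -253.6, 5.7]
orientation: [0.09, -3.138, -0.003]
ft_force: [-0.3, 0.0, -0.1]
width: 87.9
grasp_force: 0.0
```

```bash
python3 - <<'E'
from h import *
np.set_printoptions(precision=2,suppress=True)
o=ctrl.get_obs();print(o['t'],o['ee_pos'],R.from_rotvec(o['orientation']).as_matrix())
im=shot('wrist');save(im,'w3.png')
for k in ['knife_tip']:
    for r in models.landmark_of(im,k)[:2]: print(k,r['conf'],r['location'],atz(im,r['location'],8))
E
```

```text
4.7833 [ 488.98 -253.64    5.65] [[-1.   -0.06 -0.  ]
 [-0.06  1.    0.  ]
 [ 0.    0.   -1.  ]]
```

Request:
play_rows:
  dp:
    - [0,-6,-3]
    - [0,0,0]
    - [0,0,0]
  yaw: [0,0,0]

```text
t: 5.13
ee_pos: [490.2, -262.4, 5.2]
orientation: [-0.086, 3.138, -0.002]
ft_force: [0.8, -1.2, -1.8]
width: 87.8
grasp_force: 0.0
```

Request:
play_rows:
  dp:
    - [0,0,0]
    - [0,0,0]
    - [0,0,0]
    - [0,0,0]
    - [0,0,0]
    - [0,0,0]
    - [0,0,0]
    - [0,0,0]
  yaw: [0,0,0,0,0,0,0,0]
  gripper: 1

```text
t: 5.8
ee_pos: [489.4, -261.7, 4.0]
orientation: [0.087, -3.14, -0.0]
ft_force: [0.4, 0.2, 0.0]
width: 37.9
grasp_force: 0.0
```

Request:
play_rows:
  dp:
    - [0,1,-1]
    - [0,0,0]
    - [0,0,0]
    - [0,0,0]
    - [0,0,0]
    - [0,0,0]
    - [0,0,0]
  yaw: [0,0,0,0,0,0,0]

```text
t: 6.38
ee_pos: [489.4, -260.7, 3.0]
orientation: [0.087, -3.14, -0.0]
ft_force: [0.9, 0.6, -1.1]
width: 17.8
grasp_force: 30.0
```

Request:
play_rows:
  dp:
    - [0,0,20]
    - [0,0,30]
    - [-11,32,25]
    - [-11,32,5]
    - [-11,32,0]
    - [-11,32,0]
    - [-11,32,0]
    - [-11,32,0]
  yaw: [0,0,0,1.54,1.54,1.54,1.54,1.54]

```text
t: 7.05
ee_pos: [422.8, -67.8, 83.1]
orientation: [-0.299, 3.127, -0.0]
ft_force: [0.6, 0.5, 0.0]
width: 17.9
grasp_force: 30.0
```

Request:
play_rows:
  dp:
    - [-11,32,-15]
    - [-11,32,-10]
    - [0,0,0]
    - [0,0,0]
  yaw: [0,0,0,0]

```text
t: 7.38
ee_pos: [400.6, -3.7, 57.5]
orientation: [0.303, -3.126, -0.0]
ft_force: [-0.3, -0.2, -0.9]
width: 17.9
grasp_force: 30.0
```

```bash
python3 - <<'E'
from h import *
np.set_printoptions(precision=2,suppress=True)
o=ctrl.get_obs();print(o['t'],o['ee_pos'],R.from_rotvec(o['orientation']).as_matrix()[:2,1])
z=o['ee_pos'][2]+5
im=shot('wrist');save(im,'w3.png');P=cloud(im)
t=shot('top');s=shot('scene')
for n,i in(('w',im),('t',t),('s',s)):
  for k,zz in [('knife_tip',z),('notch',22),('case_lid_hinge',28.5)]:
    for r in models.landmark_of(i,k)[:1]: print(n,k,r['conf'],r['location'],atz(i,r['location'],zz),depth(i,r['location']))
m=(P[...,2]>32)&(P[...,2]<40)&(abs(P[...,0]-621)<110)&(abs(P[...,1]-33)<80)
print('case',m.sum(),cv2.minAreaRect(P[m][:,:2].astype(np.float32)))
E
```

```text
7.3833 [400.6   -3.69  57.54] [-0.19  0.98]
t knife_tip 0.84 [303.5, 227.3] [521.32  21.13  62.54] [521.31  21.13  61.69]
t notch 0.95 [299.6, 212.8] [555.79  30.99  22.  ] [555.39  30.83  34.47]
t case_lid_hinge 0.92 [291.8, 161.4] [678.8   51.14  28.5 ] [678.02  50.97  33.57]
s knife_tip 0.63 [302.0, 212.1] [532.42   8.64  62.54] [394.8  -70.59 181.42]
s notch 0.73 [302.0, 217.4] [557.17  23.2   22.  ] [382.56 -77.4  176.76]
s case_lid_hinge 0.58 [315.7, 190.7] [688.71  48.17  28.5 ] [677.72  42.41  36.87]
case 0 ((0.0, 0.0), (0.0, 0.0), 0.0)
```

View pics/w3.png

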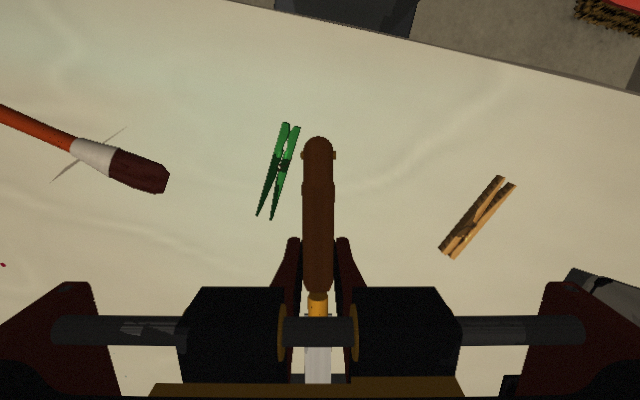

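The knife sits straight in the gripper, the green peg at (280,170) is clear, and the tip is about 30 mm before the notch. Next I lower and insert.

Request:
play_rows:
  dp:
    - [0,0,-20]
    - [0,0,-14]
    - [0,0,-6.5]
    - [0,0,0]
    - [0,0,0]
  yaw: [0,0,0,0,0]

```text
t: 8.4
ee_pos: [401.3, -5.0, 17.2]
orientation: [0.297, -3.126, -0.0]
ft_force: [0.7, 0.0, -0.1]
width: 17.7
grasp_force: 30.0
```

Request:
play_rows:
  dp:
    - [10,2,0]
    - [10,2,0]
    - [8,1.5,0]
    - [5,1,0]
    - [4,0.8,0]
    - [0,0,0]
  yaw: [0,0,0,0,0,0]

```text
t: 8.9
ee_pos: [439.9, 2.5, 17.5]
orientation: [-0.298, 3.126, -0.0]
ft_force: [0.0, -0.1, -1.2]
width: 17.6
grasp_force: 30.0
```

```bash
python3 - <<'E'
from h import *
np.set_printoptions(precision=2,suppress=True)
o=ctrl.get_obs();print(o['t'],o['ee_pos'],o['ft_force'],o['moment'])
t=shot('top');P=cloud(t)
m=(P[...,2]>30)&(P[...,2]<42)&(abs(P[...,0]-621)<100)&(abs(P[...,1]-33)<90)
r=cv2.minAreaRect(P[m][:,:2].astype(np.float32));print(r)
save(t,'t2.png',(230,130,370,270),4)
E
```

```text
8.9 [439.91   2.5   17.55] [ 0.03 -0.12 -1.25] [ 0.02  0.03 -0.03]
((621.0537109375, 39.92073440551758), (144.60008239746094, 114.00348663330078), 11.773116111755371)
```

View pics/t2.png

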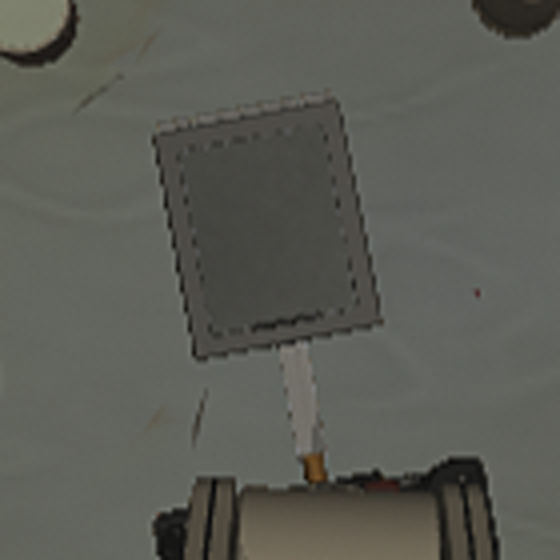

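The top view shows the blade entering under the middle of the lid's front edge at (295,340). Next I pry along the arc.

Request:
play_rows:
  dp:
    - [0,0,5]
    - [0.5,0.1,8]
    - [1.5,0.3,11]
    - [2.7,0.5,11.5]
    - [0,0,0]
  yaw: [0,0,0,0,0]

```text
t: 9.37
ee_pos: [443.8, 3.2, 54.6]
orientation: [-0.297, 3.126, -0.0]
ft_force: [-1.1, -0.4, -1.8]
width: 17.5
grasp_force: 30.0
```

```bash
cat > chk.py <<'E'
from h import *
np.set_printoptions(precision=1,suppress=True)
o=ctrl.get_obs();print(o['t'],o['ee_pos'],o['ft_force'],o['moment'])
t=shot('top');P=cloud(t)
c=np.array([617.2,37.5]);u=np.array([.981,.194]);n=np.array([-.194,.981])
a=(P[...,:2]-c)@u;b=(P[...,:2]-c)@n
for y in(-45,45):
  m=(abs(b-y)<8)&(a>-90)&(a<200)&(P[...,2]>10)&(P[...,2]<200)
  A=a[m];Z=P[...,2][m];i=np.argsort(A)
  print(y,np.stack([A[i],Z[i]],1)[::max(1,len(i)//12)].tolist() if 0 else [(round(float(p)),round(float(q))) for p,q in zip(A[i],Z[i])][::max(1,len(i)//14)])
s=shot('scene')
for k in['knife_tip']:
  for r in models.landmark_of(s,k)[:1]:print(k,r)
s_=s
E
python3 chk.py
```

```text
9.3667 [443.8   3.2  54.6] [-1.1 -0.4 -1.8] [0.  0.1 0.1]
-45 [(-66, 16), (-57, 67), (-47, 66), (-37, 64), (-27, 61), (-16, 60), (-6, 57), (4, 53), (15, 49), (26, 46), (36, 43), (47, 45), (59, 40), (70, 36), (193, 41)]
45 [(-66, 14), (-58, 71), (-48, 69), (-39, 68), (-29, 61), (-20, 61), (-10, 58), (0, 53), (9, 55), (19, 49), (29, 47), (40, 41), (49, 41), (60, 38), (72, 31)]
knife_tip {'location': [307.1, 204.6], 'conf': 0.67}
```

Request:
play_rows:
  dp:
    - [4.9,1,15.7]
    - [7,1.4,14.9]
    - [8.7,1.7,13.8]
    - [10.5,2.1,12.6]
    - [12,2.4,11]
    - [13.3,2.6,9.3]
    - [0,0,0]
  yaw: [0,0,0,0,0,0,0]

```text
t: 10.1
ee_pos: [502.5, 14.6, 131.3]
orientation: [-0.298, 3.123, -0.001]
ft_force: [0.9, -0.5, 0.4]
width: 17.6
grasp_force: 30.0
```

```bash
python3 chk.py
```

```text
10.1 [502.5  14.6 131.3] [ 0.9 -0.5  0.4] [ 0. -0. -0.]
-45 [(-66, 17), (-55, 26), (-44, 25), (-33, 24), (-22, 25), (-12, 22), (-1, 23), (6, 19), (10, 151), (16, 141), (26, 126), (39, 100), (52, 81), (66, 55), (181, 41)]
45 [(-54, 26), (-44, 24), (-35, 26), (-26, 23), (-16, 22), (-7, 25), (2, 25), (6, 154), (10, 25), (15, 24), (24, 124), (34, 111), (45, 89), (58, 68), (69, 45)]
knife_tip {'location': [309.9, 174.4], 'conf': 0.61}
```

Request:
play_rows:
  dp:
    - [14.4,2.9,7.5]
    - [15.2,3,5.6]
    - [15.7,3.1,3.4]
    - [16,3.2,-2]
    - [10,2,-3]
    - [10,2,-3]
    - [0,0,0]
  yaw: [0,0,0,0,0,0,0]

```text
t: 10.83
ee_pos: [581.3, 30.7, 137.2]
orientation: [0.298, -3.126, -0.0]
ft_force: [-0.5, -0.8, -1.4]
width: 17.6
grasp_force: 30.0
```

Request:
play_rows:
  dp:
    - [9,1.7,-6]
    - [8,1.7,-6]
    - [7,1.4,-6.5]
    - [7,1.4,-6.5]
    - [1.5,0.3,0]
    - [0,0,0]
  yaw: [0,0,0,0,0,0]

```text
t: 11.33
ee_pos: [613.5, 37.2, 112.7]
orientation: [0.298, -3.126, -0.0]
ft_force: [-0.7, 0.9, -0.6]
width: 18.1
grasp_force: 30.0
```

```bash
python3 chk.py
```

```text
11.3333 [613.5  37.2 112.7] [-0.7  0.9 -0.6] [ 0.1 -0.   0. ]
-45 [(-65, 27), (-56, 22), (-48, 24), (-40, 25), (-32, 24), (-25, 27), (108, 96), (113, 106), (118, 110), (122, 117), (127, 129), (132, 140), (136, 141), (141, 149), (178, 43)]
45 [(-49, 27), (-43, 21), (-38, 24), (-32, 27), (-27, 25), (115, 109), (118, 117), (121, 125), (125, 127), (128, 133), (131, 139), (135, 138), (138, 145), (142, 150)]
knife_tip {'location': [324.1, 159.1], 'conf': 0.56}
```

The lid leans at about 120° (2.09 rad). Now I retract and lay the knife back in its old place.

Request:
play_rows:
  dp:
    - [-20,-4,0]
    - [-38,-7.5,0]
    - [-38,-7.5,0]
    - [-16,-20,0]
    - [-2,-39,0]
    - [-2,-39,0]
    - [-2,-39,0]
    - [-2,-39,-10]
  yaw: [0,0,0,0,-2,-2,-2,-1.7]

```text
t: 12.15
ee_pos: [494.3, -159.9, 105.6]
orientation: [-0.085, 3.136, -0.002]
ft_force: [1.1, 0.5, -0.8]
width: 18.1
grasp_force: 30.0
```

Request:
play_rows:
  dp:
    - [-2,-39,-10]
    - [-2,-39,-20]
    - [0,-24,-25]
    - [0,0,-25]
    - [0,0,-12]
    - [0,0,-5]
    - [0,0,0]
  yaw: [0,0,0,0,0,0,0]

```text
t: 12.73
ee_pos: [488.8, -257.0, 7.0]
orientation: [0.088, -3.139, -0.002]
ft_force: [0.1, 0.3, 0.7]
width: 17.8
grasp_force: 30.0
```

Request:
play_rows:
  dp:
    - [0,0,-2]
    - [0,0,-1]
    - [0,0,-0.5]
    - [0,0,0]
  yaw: [0,0,0,0]

```text
t: 13.07
ee_pos: [490.2, -257.8, 5.0]
orientation: [-0.088, 3.139, -0.001]
ft_force: [-0.0, -0.4, 0.3]
width: 17.2
grasp_force: 30.0
```

Request:
play_rows:
  dp:
    - [0,0,0]
    - [0,0,0]
    - [0,0,0]
    - [0,0,0]
    - [0,0,0]
    - [0,0,0]
  yaw: [0,0,0,0,0,0]
  gripper: 0

```text
t: 13.57
ee_pos: [489.5, -258.0, 4.1]
orientation: [-0.087, 3.14, -0.0]
ft_force: [-0.6, -0.2, 0.4]
width: 54.1
grasp_force: 0.0
```

Request:
play_rows:
  dp:
    - [0,0,20]
    - [0,0,40]
    - [0,0,41]
    - [0,0,41]
    - [0,0,41]
  yaw: [1.6,1.6,1.6,1.6,1.6]

```text
t: 13.98
ee_pos: [489.0, -257.7, 188.8]
orientation: [0.308, -3.126, -0.001]
ft_force: [0.8, -1.1, 0.0]
width: 86.2
grasp_force: 0.0
```

```bash
python3 - <<'E'
from h import *
np.set_printoptions(precision=2,suppress=True)
o=ctrl.get_obs();print(o['t'],o['ee_pos'],R.from_rotvec(o['orientation']).as_matrix()[:2,1])
im=shot('wrist');P=cloud(im);save(im,'w4.png')
m=(P[...,2]>5)&(P[...,2]<24)&(P[...,0]>390)&(P[...,0]<650)&(abs(P[...,1]+255)<40)
print('knife',m.sum(),cv2.minAreaRect(P[m][:,:2].astype(np.float32)))
for x in range(425,620,20):
    k=m&(abs(P[...,0]-x)<8);print(x,np.median(P[...,2][k]) if k.any() else None)
E
```

```text
13.9833 [ 489.   -257.69  188.83] [-0.19  0.98]
knife 2125 ((517.308837890625, -257.32281494140625), (194.3167266845703, 18.231142044067383), 3.070693016052246)
425 14.023457567994711
445 15.218416611279707
465 15.53395246625223
485 15.397032928630239
505 15.21131851569811
525 13.200983367652384
545 9.277179174029868
565 9.224899715820555
585 9.297614653201919
605 9.248119413803522
```

Request:
play_rows:
  dp:
    - [4,38.5,4]
    - [4,38.5,4]
    - [4,38.5,4]
    - [4,38.5,4]
    - [4,38.5,4]
    - [4,38.5,4]
    - [4,38.5,4]
    - [4,38.5,4]
  yaw: [0,0,0,0,0,0,0,0]

```text
t: 14.7
ee_pos: [521.3, 51.9, 219.2]
orientation: [-0.305, 3.127, -0.0]
ft_force: [1.1, 0.1, 0.6]
width: 87.8
grasp_force: 0.0
```

Request:
play_rows:
  dp:
    - [4,38.5,0]
    - [4,38.5,0]
    - [4,38.5,0]
    - [4,38.5,0]
    - [4,38.5,0]
    - [0,0,0]
    - [0,0,0]
  yaw: [0,0,0,0,0,0,0]

```text
t: 15.28
ee_pos: [541.2, 244.2, 218.5]
orientation: [0.311, -3.126, 0.0]
ft_force: [-0.8, 0.7, -0.2]
width: 87.5
grasp_force: 0.0
```

```bash
cat > m.py <<'E'
from h import *
np.set_printoptions(precision=2,suppress=True)
o=ctrl.get_obs();print(o['t'],o['ee_pos'],R.from_rotvec(o['orientation']).as_matrix()[:2,1],o['qpos'])
im=shot('wrist');P=cloud(im);save(im,'w5.png')
for lo,hi in((132,142),(34,42)):
    m=(P[...,2]>lo)&(P[...,2]<hi)&(abs(P[...,0]-555)<65)&(abs(P[...,1]-246)<65)
    print(lo,m.sum(),cv2.minAreaRect(P[m][:,:2].astype(np.float32)))
c=np.array([617.2,37.5]);u=np.array([.981,.194]);n=np.array([-.194,.981])
a=(P[...,:2]-c)@u;b=(P[...,:2]-c)@n
m=(P[...,2]>21)&(P[...,2]<31)&(abs(a)<95)&(abs(b)<80)
print('base',m.sum(),cv2.minAreaRect(P[m][:,:2].astype(np.float32)))
for r in models.landmark_of(im,'tile_spot')[:2]:print(r,atz(im,r['location'],22))
E
python3 m.py
```

```text
15.2833 [541.17 244.15 218.51] [-0.2   0.98] [ 0.4   0.38  1.7  -0.    1.06 -1.36]
132 1570 ((554.8231201171875, 246.77012634277344), (41.8571662902832, 33.180660247802734), 11.576116561889648)
34 2039 ((555.41064453125, 246.78219604492188), (74.5394287109375, 77.12826538085938), 10.750113487243652)
base 8889 ((621.576904296875, 38.61107635498047), (143.6126708984375, 116.82921600341797), 11.49346923828125)
{'location': [149.3, 205.7], 'conf': 0.63} [616.56  38.16  22.  ]
```

View pics/w5.png

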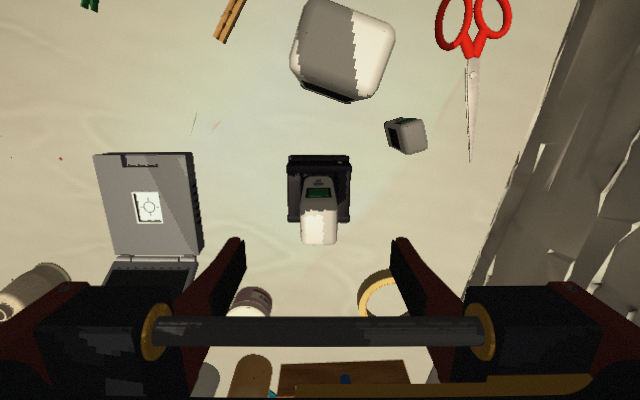

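The open case's tile ring is at (149,206), and the docked meter at (319,210) is lined up with the gripper. Now I descend and grip it.

Request:
play_rows:
  dp:
    - [7,1.5,-15]
    - [7,1.3,-30]
    - [0,0,-35]
    - [0,0,-30]
    - [0,0,-18]
    - [0,0,0]
  yaw: [0,0,0,0,0,0]

```text
t: 15.88
ee_pos: [552.7, 242.2, 87.1]
orientation: [0.301, -3.12, 0.004]
ft_force: [-1.1, 0.2, -0.0]
width: 88.2
grasp_force: 0.0
```

Request:
play_rows:
  dp:
    - [0,0,0]
    - [0,0,0]
    - [0,0,0]
    - [0,0,0]
    - [0,0,0]
    - [0,0,0]
    - [0,0,0]
    - [0,0,0]
  yaw: [0,0,0,0,0,0,0,0]
  gripper: 1

```text
t: 16.55
ee_pos: [555.6, 245.5, 91.4]
orientation: [-0.306, 3.126, 0.0]
ft_force: [-0.1, 0.4, 0.8]
width: 38.2
grasp_force: 0.2
```

Request:
play_rows:
  dp:
    - [0,0,0]
    - [0,0,0]
    - [0,0,0]
    - [0,0,0]
  yaw: [0,0,0,0]

```text
t: 16.88
ee_pos: [555.6, 245.5, 91.3]
orientation: [-0.306, 3.127, 0.0]
ft_force: [-1.2, -1.2, 2.4]
width: 33.7
grasp_force: 30.0
```

Request:
play_rows:
  dp:
    - [0,0,8]
    - [0,0,20]
    - [0,0,30]
    - [0,0,22]
    - [10,-34.6,0]
    - [10,-34.6,0]
    - [10,-34.6,0]
    - [10,-34.6,0]
  yaw: [0,0,0,0,0,0,0,0]

```text
t: 17.55
ee_pos: [595.3, 105.7, 171.4]
orientation: [0.307, -3.126, 0.0]
ft_force: [0.6, 0.8, -3.2]
width: 33.6
grasp_force: 30.0
```

Request:
play_rows:
  dp:
    - [10,-34.6,0]
    - [10,-34.6,0]
    - [0,0,-15]
    - [0,0,0]
    - [0,0,0]
    - [0,0,0]
  yaw: [0,0,0,0,0,0]

```text
t: 18.05
ee_pos: [615.0, 38.5, 156.2]
orientation: [0.307, -3.126, -0.0]
ft_force: [0.3, -0.3, -1.6]
width: 33.6
grasp_force: 30.0
```

```bash
cat > n.py <<'E'
from h import *
np.set_printoptions(precision=2,suppress=True)
o=ctrl.get_obs();print(o['t'],o['ee_pos'],R.from_rotvec(o['orientation']).as_matrix(),o['ft_force'])
im=shot('wrist');P=cloud(im);save(im,'w6.png')
c=np.array([617.2,37.5]);u=np.array([.981,.194]);n=np.array([-.194,.981])
a=(P[...,:2]-c)@u;b=(P[...,:2]-c)@n
m=(P[...,2]>23)&(P[...,2]<29)&(abs(a)<75)&(abs(b)<70)
q=P[m][:,:2].astype(np.float32);print('base',m.sum(),cv2.minAreaRect(q),'b',np.percentile(b[m],[.5,99.5]),'amin',np.percentile(a[m],.5))
for k in('tile_spot','shoe_face','meter','notch'):
  for r in models.landmark_of(im,k)[:2]:print(k,r,atz(im,r['location'],22),depth(im,r['location']))
t=shot('top');save(t,'t6.png',(230,110,370,250),4)
for k in('tile_spot','meter','notch'):
  for r in models.landmark_of(t,k)[:3]:print('top',k,r,atz(t,r['location'],22),depth(t,r['location']))
E
python3 n.py
```

```text
18.05 [615.04  38.51 156.19] [[-0.98 -0.19 -0.  ]
 [-0.19  0.98  0.  ]
 [ 0.    0.   -1.  ]] [ 0.33 -0.33 -1.58]
base 8954 ((617.8131103515625, 38.02899932861328), (134.3405303955078, 114.39530944824219), 11.613245964050293) b [-56.36  57.03] amin -65.82289065943421
tile_spot {'location': [319.7, 196.0], 'conf': 0.61} [617.08  40.29  22.  ] [593.32  35.09 106.09]
tile_spot {'location': [87.2, 244.6], 'conf': 0.3} [ 722.49 -202.59   22.  ] [ 718.76 -198.15   27.85]
shoe_face {'location': [550.5, 34.4], 'conf': 0.97} [427.35 215.12  22.  ] [433.99 203.01  40.58]
shoe_face {'location': [616.4, 104.6], 'conf': 0.69} [470.52 304.45  22.  ] [468.7  312.63  13.41]
meter {'location': [574.8, 32.9], 'conf': 0.97} [421.39 236.67  22.  ] [437.97 204.87  65.9 ]
meter {'location': [623.7, 108.1], 'conf': 0.9} [471.97 313.28  22.  ] [471.88 313.69  21.58]
notch {'location': [316.5, 127.9], 'conf': 0.64} [550.18  23.75  22.  ] [551.33  23.87   1.71]
top tile_spot {'location': [295.3, 188.4], 'conf': 0.58} [614.35  42.03  22.  ] [574.01  31.1  474.2 ]
top meter {'location': [214.5, 270.2], 'conf': 0.88} [417.11 231.81  22.  ] [431.84 202.22 162.16]
top meter {'location': [179.6, 248.1], 'conf': 0.59} [468.28 316.72  22.  ] [468.89 313.42  33.21]
top meter {'location': [292.5, 189.1], 'conf': 0.44} [612.58  48.73  22.  ] [573.42  34.96 469.75]
top notch {'location': [296.9, 213.2], 'conf': 0.78} [554.76  37.45  22.  ] [554.92  37.55  16.76]
top notch {'location': [298.4, 185.3], 'conf': 0.41} [621.92  34.67  22.  ] [577.39  26.88 482.68]
```

View pics/w6.png

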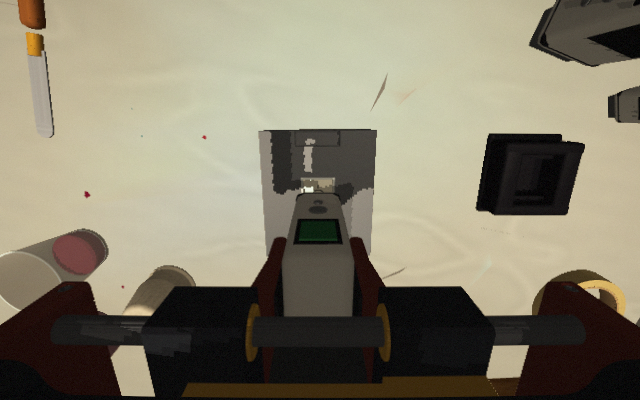

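The picture shows the held meter over the recess, with the white tile peeping out at (318,184) just in front of the shoe. I'll measure where the meter sits in the same image.

```bash
python3 - <<'E'
from h import *
np.set_printoptions(precision=2,suppress=True)
o=ctrl.get_obs();T=np.array(o['ee_pos'])
im=shot('wrist');P=cloud(im)
yaw=np.radians(11.4);u=np.array([np.cos(yaw),np.sin(yaw)]);n=np.array([-u[1],u[0]])
a=(P[...,:2]-T[:2])@u;b=(P[...,:2]-T[:2])@n;z=P[...,2]
for lo,hi in((95,110),(110,125),(125,140),(140,150)):
  m=(z>lo)&(z<hi)&(a>-40)&(a<5)&(abs(b)<30)
  if m.sum()<20: print(lo,m.sum());continue
  f=m&(a<np.percentile(a[m],30)+2.5)
  print(lo,m.sum(),'face a',np.median(a[f]),'b',np.percentile(b[f],[1,99]))
  A=np.c_[b[f],np.ones(f.sum())];print('  yaw slope',np.linalg.lstsq(A,a[f],rcond=None)[0])
m=(abs(a)<26)&(abs(b)<18)&(z>180);print('top',m.sum(), np.median(z[m]) if m.any() else 0)
# low end of the housing face / shoe in image, tile edges
w=(z>20)&(z<29);hsv=cv2.cvtColor(im['pixels'],cv2.COLOR_RGB2HSV)
m=(z>10)&(z<24.5)&(abs(a+18)<12)&(abs(b)<25)
print('recess',m.sum(),np.percentile(b[m],[1,5,95,99]),'a min',np.percentile(a[m],[1,5]))
m=(z>23)&(z<30)&(a<-20)&(a>-80)&(abs(b)<75);print('front a',np.percentile(a[m],[.5,2]),)
m=m&(a>-45);print('sides b',np.percentile(b[m],[1,99]))
save(im,'c6.png',(250,110,390,250),5)
E
```

```text
95 229 face a -21.810228775662452 b [-15.93  14.7 ]
  yaw slope [  0.   -21.63]
110 252 face a -21.76425005546897 b [-15.8   14.25]
  yaw slope [  0.  -21.6]
125 320 face a -21.792357309857703 b [-15.54  14.33]
  yaw slope [  0.  -21.8]
140 323 face a -21.756276896939724 b [-15.52  14.06]
  yaw slope [  0.   -21.82]
top 10449 201.59479135593472
recess 283 [-14.84 -13.8   12.93  13.97] a min [-20.49 -15.61]
front a [-64.71 -63.84]
sides b [-56.53  55.21]
```

View pics/c6.png

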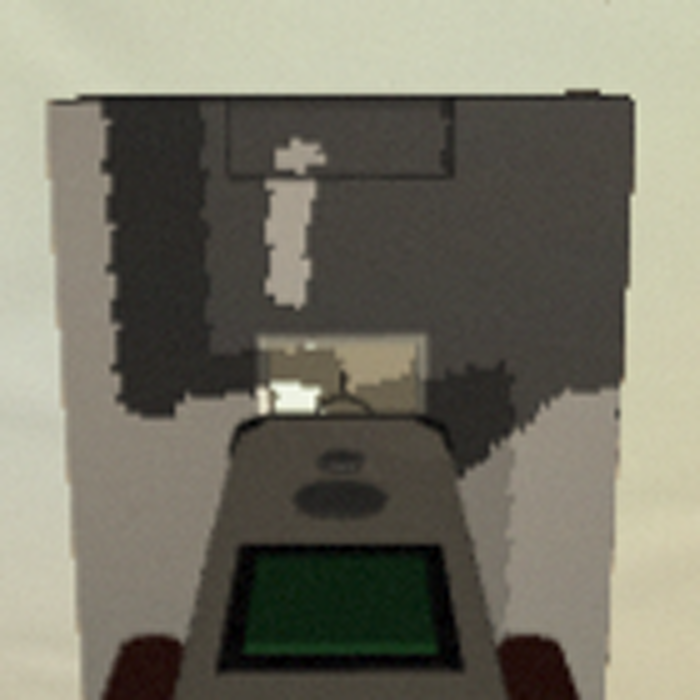

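```bash
python3 - <<'E'
from h import *
o=ctrl.get_obs();T=np.array(o['ee_pos']);im=shot('wrist')
yaw=np.radians(11.4);u=np.array([np.cos(yaw),np.sin(yaw)]);n=np.array([-u[1],u[0]])
for k,p in dict(fl=(260,129.8),fr=(376,129.4),rl=(301.8,176.8),rr=(335.2,176.8)).items():
  d=atz(im,p,26)[:2]-T[:2];print(k,d@u,d@n)
E
```

```text
fl -65.08998821346935 -55.952471872043304
fr -65.02340031010247 55.45176738183757
rl -18.82038574545932 -16.689837072783135
rr -18.69584527656075 16.898223973506763
```

Request:
play_rows:
  dp:
    - [1.8,0.4,-15]
    - [0,0,-18]
    - [0,0,-10]
    - [0,0,-3]
    - [0,0,0]
    - [0,0,0]
  yaw: [0,0,0,0,0,0]

```text
t: 19.1
ee_pos: [617.6, 38.1, 110.4]
orientation: [-0.306, 3.127, -0.0]
ft_force: [0.4, -0.5, -2.3]
width: 33.8
grasp_force: 30.0
```

```bash
cat > f.py <<'E'
from h import *
np.set_printoptions(precision=2,suppress=True)
L=[]
for i in range(8):
    im=viewer.get_image('wrist');o=ctrl.get_obs();L.append(np.r_[o['ee_pos'],o['ft_force'],o['moment']])
L=np.array(L);print(o['t'],L.mean(0),L.std(0)[3:6],o['width'])
E
python3 f.py
```

```text
19.5 [617.78  38.18 110.82   0.09  -0.13  -2.16   0.04  -0.01   0.01] [0.59 0.21 0.3 ] 34.042207607730255
```

```bash
python3 - <<'E'
from h import *
o=ctrl.get_obs();T=np.array([617.78,38.18,110.82]);im=shot('wrist')
save(im,'c7.png',(250,90,390,230),5)
P=cloud(im);yaw=np.radians(11.4);u=np.array([np.cos(yaw),np.sin(yaw)]);n=np.array([-u[1],u[0]])
print(o['ee_pos'])
Tm=np.array(o['ee_pos'])
a=(P[...,:2]-Tm[:2])@u;b=(P[...,:2]-Tm[:2])@n;z=P[...,2]
m=(z>60)&(z<100)&(a>-40)&(a<5)&(abs(b)<30)
f=m&(a<np.percentile(a[m],30)+2.5);print('face a',np.median(a[f]),'b',np.percentile(b[f],[1,99]))
m=(z>23)&(z<30)&(a<-24)&(a>-80)&(abs(b)<75);print('front a',np.percentile(a[m],[.5,2]),np.percentile(b[m],[1,99]))
E
```

```text
[617.5039828   38.16959075 110.50545168]
face a -21.755210133334103 b [-15.63192546  14.34871052]
front a [-66.62186702 -65.81161346] [-56.34064821  55.8589822 ]
```

View pics/c7.png

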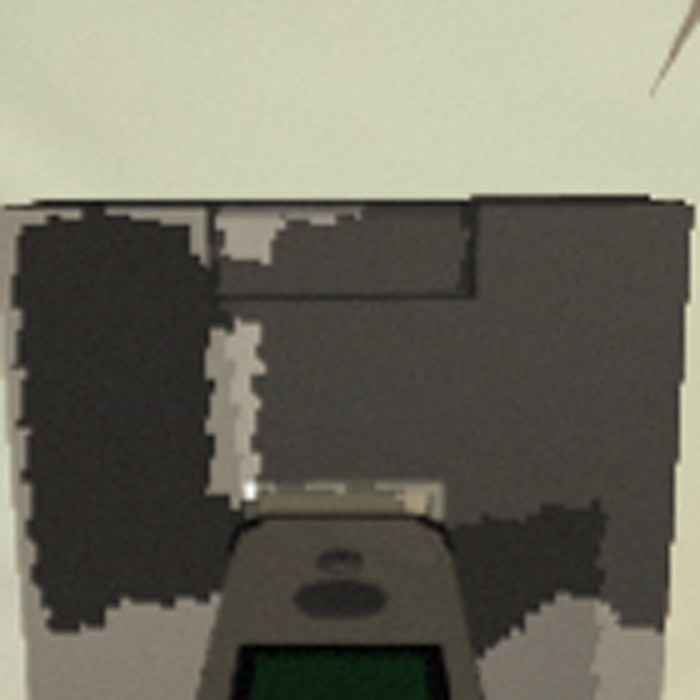

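The recess rim is centred on the meter at (345,498) in the crop, and the front edge and face agree to within 0.5 mm. I'm pressing down slowly.

Request:
play_rows:
  dp:
    - [0,0,-2]
    - [0,0,-2]
    - [0,0,-2]
    - [0,0,0]
    - [0,0,0]
  yaw: [0,0,0,0,0]

```text
t: 19.97
ee_pos: [617.1, 38.2, 103.8]
orientation: [0.306, -3.126, -0.0]
ft_force: [-0.5, -0.0, -2.3]
width: 33.8
grasp_force: 30.0
```

```bash
python3 f.py
```

```text
20.3667 [617.36  38.17 104.14  -0.18  -0.33  -2.56   0.05  -0.    -0.  ] [0.5  0.56 0.48] 33.62464481478919
```

Request:
play_rows:
  dp:
    - [0,0,-1]
    - [0,0,-1]
    - [0,0,0]
    - [0,0,0]
  yaw: [0,0,0,0]

```text
t: 20.7
ee_pos: [617.5, 38.2, 102.3]
orientation: [-0.306, 3.126, -0.0]
ft_force: [-0.1, 0.6, 0.1]
width: 33.8
grasp_force: 30.0
```

```bash
python3 f.py
```

```text
21.1 [617.48  38.18 102.26  -0.14   0.22  -0.24   0.05  -0.05  -0.02] [0.31 0.56 0.45] 33.85470472310751
```

Request:
play_rows:
  dp:
    - [0,0,-1]
    - [0,0,-1]
    - [0,0,-0.8]
    - [0,0,0]
    - [0,0,0]
  yaw: [0,0,0,0,0]

```text
t: 21.52
ee_pos: [617.5, 38.2, 99.4]
orientation: [-0.306, 3.126, -0.0]
ft_force: [0.5, 0.2, 1.2]
width: 34.0
grasp_force: 30.0
```

```bash
python3 f.py; python3 f.py; python3 chk.py; python3 - <<'E'
from h import *
im=shot('wrist');save(im,'w8.png');P=cloud(im)
o=ctrl.get_obs();T=np.array(o['ee_pos'])
print(P[...,2][(abs(P[...,0]-T[0])<12)&(abs(P[...,1]-T[1])<10)&(P[...,2]>110)&(P[...,2]<160)].mean(),R.from_rotvec(o['orientation']).as_matrix()[:,2])
E
```

```text
21.9167 [617.46  38.18  99.43   0.54   0.01   1.29   0.05  -0.14  -0.01] [0.55 0.44 0.37] 33.73767907502725
22.3167 [617.44  38.18  99.37   0.57   0.02   1.53   0.05  -0.21  -0.  ] [0.47 0.64 0.29] 33.952431113478
22.3167 [617.4  38.2  99.4] [ 1.  -1.3  1.8] [ 0.1 -0.2 -0. ]
-45 [(-55, 25), (-45, 22), (-37, 28), (-31, 22), (-24, 26), (107, 93), (112, 104), (116, 109), (121, 117), (124, 128), (129, 131), (133, 140), (137, 145), (141, 150), (178, 42)]
45 [(-37, 24), (-32, 191), (-29, 23), (-26, 27), (-23, 198), (115, 110), (119, 114), (122, 119), (125, 125), (128, 128), (131, 139), (134, 142), (137, 143), (140, 147), (145, 147)]
knife_tip {'location': [401.0, 239.0], 'conf': 0.54}
144.06039323295585 [ 2.26971399e-04 -8.89877434e-06 -9.99999974e-01]
```

View pics/w8.png

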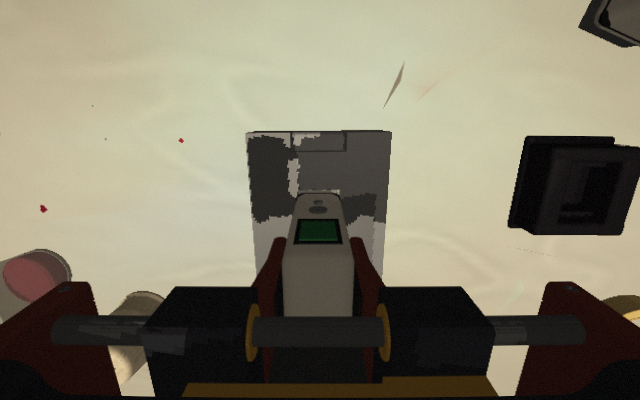

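The meter stands at (318,250) in the recess, gripped, and the lid is still back. One last check on tilt and drift.

```bash
python3 f.py; python3 - <<'E'
from h import *
o=ctrl.get_obs();Tm=np.array(o['ee_pos']);im=shot('wrist')
P=cloud(im);yaw=np.radians(11.4);u=np.array([np.cos(yaw),np.sin(yaw)]);n=np.array([-u[1],u[0]])
a=(P[...,:2]-Tm[:2])@u;b=(P[...,:2]-Tm[:2])@n;z=P[...,2]
for lo in range(40,105,10):
  m=(z>lo)&(z<lo+10)&(a>-35)&(a<0)&(abs(b)<14)
  f=m&(a<np.percentile(a[m],30)+2.5);print(lo,'face a',np.median(a[f]),np.mean(b[f]))
m=(abs(a)<19)&(abs(b)<14)&(z>135);print('top z',np.median(z[m]))
if m.sum()>50:print(np.linalg.lstsq(np.c_[a[m],b[m],np.ones(m.sum())],z[m],rcond=None)[0])
m=(z>23)&(z<30)&(a<-24)&(a>-80)&(abs(b)<75);print('front a',np.percentile(a[m],[.5,2]),np.percentile(b[m],[1,99]))
E
```

```text
22.9167 [617.42  38.18  99.35   0.99   0.01   1.4    0.05  -0.35   0.02] [0.48 0.35 0.65] 33.47260868630601
40 face a -21.82749416246298 -0.0364855768955075
50 face a -21.741784959797492 -0.1121706280150528
60 face a -21.757255811192717 -0.02087182860036837
70 face a -21.760978366474184 0.33376204175108765
80 face a -21.8427277543775 -0.10217609226002207
90 face a -21.75941614935138 -0.06849352130678159
100 face a -22.384304318896014 -0.026492148983230077
top z 144.14529627961986
[-1.63736105e+00  3.17242833e-02  1.43696989e+02]
front a [-66.62536519 -65.82196919] [-56.38700345  55.88216482]
```

```bash
python3 f.py; python3 -c "
from workcell import ticket
print(ticket.close_job())"
```

```text
23.3667 [617.42  38.18  99.37   1.58   0.24   1.26   0.03  -0.42  -0.  ] [0.56 0.44 0.41] 34.065389660754754
the job is handed in; nothing more can be done
None
```

The job is handed in, with no verdict returned: the lid is levered back to about 120°, the knife lies flat in its old place, and the meter stands upright in the tile recess, still gripped, with its shoe pressed about 4 mm of 8 (sideways force was still creeping up, about 1.6 N at hand-in).

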